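# Slide the facing strip home in the jig and hold a spring clamp open over the joint

## Robot

A 7-joint arm with a two-finger parallel gripper is mounted at the origin on a cart in front of the work surface, level with it; the furniture and walls round the work are solid. World frame = base frame: x ahead of the robot, y to its left, z up, the work surface at z = 0. Lengths are in mm, angles in rad, forces in N, time in s.
With the tool pointing down it reaches from about 400 to 850 mm from the base axis. Payload 6.9 kg.
Tool frame: the origin (TCP) lies between the finger pads, 19 mm behind the fingertips; this is the grasp point; z points along the fingers, y is the line along which they close (so a half turn about z gives the same grasp; the last joint's range is limited). The gripper opens to 85 mm and grips with 20 to 120 N. Pads are 22 mm wide; open, the fingers measure 114 mm over their backs; the gripper's body (76 mm by 85 mm) begins 54 mm behind the grasp point. The pads swing forward as they close: fully open they stand 13 mm farther back than shut.
Start: joints at [1.345, 0.507, -0.238, 1.5, 0.126, 1.149, -0.155], TCP at [203.561, -590.91, 249.975] pointing down, gripper open.
Joint ranges: [-3.08, 3.08], [-0.24, 2.05], [-1.43, 1.35], [0, 2.5], [-1.52, 4.66], [0.17, 1.96], [-2.89, 2.89]. Speed limits (rad/s): [2.39, 2.39, 3.14, 3.14, 3.14, 3.14, 3.14].

## Interface

Orientations are given as a rotation vector (axis times angle).
In Python, from workcell import r gives the robot as it stands.
- The arm moves only by the tool servo_tool, never from a script. Its argument "increments" is a list that holds one entry, the list of rows, each a list of 6 numbers: the shift along the world's x, y, z in mm, then the turn, a rotation vector about the world's x, y, z in rad. In form: [[[dx, dy, dz, ax, ay, az], ...]]. A call has 1 to 10 rows; each row is the pose to reach, as a shift and turn from the pose commanded when the call began; what a row does not reach only later rows make up. A row lasts 1/8 s, in which the tool goes at most 62.5 mm and 10.7 degrees, less where a joint would pass 70% of its speed; a pose out of reach is approached as far as the arm can. A call with a gripper value outside its range is refused whole. "claw" is the opening, from 0 (shut) to 1 (fully open), set as the call begins (left out, the last holds). The fingers move at their own pace and stop on an object; "force" is the grip in N (left out, the last holds). Time passes only in rows, so rows that repeat a pose let the fingers close. It gives the time, the measured TCP pose, the force, the opening and the grip force at its end, in the units of the state.
- r.state(): the state, without advancing time (a new reading comes with each control period).
- r.get_image(name): name is "side" or "top" or "wrist"; returns a dict with "img" (384x512x3 uint8, red, green, blue), "mtx" (3x3 intrinsics, pixels), "extrinsics" (4x4, takes a point from camera to world coordinates). Camera axes: x right, y down, z forward; pixel columns grow to the right and rows downward; lengths in mm; the calibration is good to about 2 mm. The wrist camera is an equidistant fisheye: a pixel r from the principal point sees the ray r / f radians off the axis. A picture is of the moment at which its call begins. There is no depth.
- r.close_job(): hands the job in; it is judged then, once.
The state is a dict: "time_s": time; "joint_positions": joint angles; "joint_vel": joint speeds; "tau": joint torques, N m; "eef_pos": TCP position; "orientation": TCP orientation; "wrist_force": force on the tool from outside, world axes, zero at the start; "ft_torque": the same for the moment, N m; "opening": finger opening in mm; "grasp_force": force on a finger pad.
Only numpy, scipy, OpenCV 4.12 (cv2) and the standard library are available. Lean on these libraries where they do the work, as an engineer would, in place of code of your own. Each camera call takes 0.05 s, during which the arm holds its last target. There are 200 camera calls.

## Task

Slide the brown facing strip along its channel in the jig until its end is fully home against the end stop. Then squeeze the orange spring clamp open, take it off the storage rail and lower it over the top edge of the strip and the backing plate together, at the middle of the strip (the white centre line), with the jaws well down on either side. Finish while still holding it there squeezed wide open, touching neither face, so that I can check the joint before it is let close; leave the blue clamp on its rail, and do not knock the bottle, the tub or the brass nipple about.

Things in the scene. Friction and masses are not known exactly. Their poses are not given: they have to be found in the camera images.
- jig: Fixed assembly jig, grey base 230x100x12 mm. Origin on the bench below where the strip's middle belongs; x along the channel to the end stop, y towards the backing plate, z up. Aluminium backing plate, y +3.8 to +9.8 mm, up to z 92; steel front guide, y -3.8 to -10.8, up to z 42; both x -60 to +75. The channel between is open above and at its -x end. Gussets behind the plate up to z 40.
- jig_stop (a point): Centre of the face of the jig's dark end stop, which closes the +x end of the channel (jig x +75 mm). Stop 14 mm thick, 36 mm wide, up to z 76 mm.
- jig_mid (a point): On the jig, jig x 0, z 92 mm: the middle of the top edge of strip and backing plate together (13 mm thick in all, y -3 to +10, or some 5 mm more where the strip leans) once the strip is home. The clamp belongs astride this point.
- strip: Loose reddish-brown rigid strip 150 long (x) x 6 thick (y) x 80 mm high, about 0.18 kg, on edge in the channel on the 12 mm base, so its top is level with the backing plate (z 92). White centre line, a dark hole near each end. Origin: middle of the lower edge; axes as the jig's. Starts 28 to 50 mm short of home, sticking out of the open end; home at jig x = 0. It slides easily, may lean 4 degrees.
- strip_end (a point): Centre of the strip's free -x end face (6 mm wide, 80 mm high). Push here along jig +x. When the strip is home this end still sticks out 15 mm past the ends of plate and guide, so the fingers clear them.
- rail: Fixed storage rail for clamps: wooden foot 180x76x10 mm with an upright steel flat bar, 170 long (x), 6 mm thick (y, centred on y = 0), top edge at z 80 mm. Origin on the bench under its middle. The two clamps sit astride the top edge, 30 to 50 mm either side of the middle; either colour may be at either place.
- orange_clamp: Loose spring clamp (clothes-peg action), black, orange grips and pads, 0.11 kg, astride the rail, handles up, jaws down. Origin: pivot pin centre; x along the pin and rail, y across the rail (squeeze direction), z up. Handles form a V, 65 mm over the outsides at the top, 62 mm above the pin. Jaws 22 mm wide, to 68 mm below the pin. This body is the +y half: it leans 0.25 rad at full squeeze.
- orange_clamp_grip (a point): 42 mm above the pivot pin, midway between the handles: put the TCP here and squeeze along the clamp's y. Orange sleeves 22 mm wide (x), 22 to 62 mm above the pin. The spring takes about 6 N to start, 10 to 15 N at the built-in stop, where the handles are parallel, 34 mm over their outsides; a grip of 20 to 40 N holds it there.
- orange_clamp_jaw (a joint): Opening angle (rad) of the orange clamp: 0 as parked on the 6 mm rail, +0.5 squeezed to its stop (35 mm between the pads, pads 57 mm below the pivot); a spring closes it.
- orange_clamp_tip_a (a point): Centre of the gripping face of the orange pad on the clamp's +y jaw, 60 mm below the pivot when parked; pad 22 wide x 16 mm high.
- orange_clamp_tip_b (a point): The same point on the -y jaw.
- blue_clamp: The same clamp in blue, parked on the rail too; a bystander.
- green_bottle: Green bottle, 62 mm diameter, 199 mm high, standing at the back left; origin at the foot. Bystander.
- grease_tub: Small tub with white lid, 78 mm diameter, 68 mm high, at the back left beyond the bottle. Bystander.
- brass_nipple: Brass pipe nipple standing on end, 48 mm high, back left. Bystander.
Not all that is in view belongs to the job. Of the things that look like the jig, the larger one is meant.

How it is judged (in metres and radians):
On the way, in this order (a step that is already met when the one before it is completed fails the run):
1. the strip is slid home against the end stop, standing in its channel (x of strip in the frame of jig above -0.004 m and z of strip in the frame of jig below 0.016 m and angle between strip's own z axis and vertical below 0.12 rad), for 0.2 s.
2. the orange clamp is squeezed open in the fingers and lifted clear of the rail (value of joint orange_clamp_jaw above 0.3 rad and contact force between orange_clamp and rail below 0.1 N and height (world z) of orange_clamp above 0.15 m and contact force between orange_clamp and the fingers above 2 N), for 0.2 s.
At the end, for the whole second after the job is handed in: Strip upright, within 4 mm of the stop. Fingers hold the orange clamp (over 2 N), still, open over 0.36 rad, a pad each side of strip and plate, pad centres 12 mm or more below the top edge, within 25 mm of the middle; under 0.3 N on strip, jig, rail and blue clamp (all of step 1 and contact force between orange_clamp and strip below 0.3 N and contact force between orange_clamp and jig below 0.3 N and contact force between orange_clamp and rail below 0.3 N and contact force between orange_clamp and blue_clamp below 0.3 N and value of joint orange_clamp_jaw above 0.36 rad and ((y of orange_clamp_tip_a in the frame of jig above 0.012 m and y of orange_clamp_tip_b in the frame of jig below -0.005 m) or (y of orange_clamp_tip_b in the frame of jig above 0.012 m and y of orange_clamp_tip_a in the frame of jig below -0.005 m)) and z of each of orange_clamp_tip_a, orange_clamp_tip_b in the frame of jig below 0.08 m and x of orange_clamp_tip_a in the frame of jig between -0.025 and 0.025 m and x of orange_clamp_tip_b in the frame of jig between -0.025 and 0.025 m and contact force between orange_clamp and the fingers above 2 N and linear speed of orange_clamp below 0.03 m/s); the arm keeps its last pose, push and grip.
It fails at once if the blue clamp is taken or pushed more than 15 mm along or off its rail (distance of blue_clamp from where it was at the start of the episode above 0.015 m).
It fails at once if the bottle, tub or brass nipple is moved more than 30 mm (distance of any of green_bottle, grease_tub, brass_nipple from where it was at the start of the episode above 0.03 m).
It also fails if it takes over 48 s, if anything falls off the work surface, if the arm or the gripper's body presses on something with over 40 N, if the wrist force passes 120 N, or if a joint passes its speed limit or range.

## Working session

There is one attempt and no reset: what is moved stays moved. The work goes in short steps, Python scripts to look and compute and a tool call to move; the robot and the scene stay as the last step left them, time stands still between calls to the robot, and variables do not carry over. Pictures are saved under pics/ and viewed, at most 11 in all, crops included, and the job is handed in when it is done.

Besides the shell and the picture viewer there is one more tool, called after "Request:" in YAML: its name, and indented under it one key for each argument. servo_tool: Moves the arm, as the interface text tells. Its arguments: {"type":"object","properties":{"increments":{"type":"array","items":{"type":"array","items":{"type":"array","items":{"type":"number"}}}},"claw":{"type":"number"},"force":{"type":"number"}},"required":["increments"]}

```bash
mkdir -p pics; ls; python3 - <<'E'
from workcell import r
import cv2,numpy as np,pickle
d={}
for n in("side","top"):
    g=r.get_image(n);d[n]=g;cv2.imwrite(f"pics/{n}0.png",g["img"][:,:,::-1]);print(n,g["mtx"].tolist(),np.round(g["extrinsics"],3).tolist())
pickle.dump(d,open("d0.pkl","wb"))
s=r.state();print(s)
E
```

```text
pics
side [[380.5931372731749, 0.0, 255.79071982780303], [0.0, 380.5931372731749, 189.0273314333476], [0.0, 0.0, 1.0]] [[0.876, -0.371, 0.309, 262.167], [-0.482, -0.653, 0.584, -617.904], [-0.014, -0.66, -0.751, 899.476], [0.0, 0.0, 0.0, 1.0]]
top [[411.9906575630366, 0.0, 256.9231749100778], [0.0, 411.9906575630366, 190.21577361531538], [0.0, 0.0, 1.0]] [[-0.009, -0.99, 0.138, 366.208], [-1.0, 0.008, -0.006, 20.847], [0.005, -0.138, -0.99, 1535.377], [0.0, 0.0, 0.0, 1.0]]
{'time_s': 0.1, 'joint_positions': array([ 1.34448018,  0.50827925, -0.23753817,  1.50101392,  0.12567467,
        1.14889822, -0.1548007 ]), 'joint_vel': array([-0.00022279, -0.0021124 , -0.00118111, -0.00575861, -0.00012966,
       -0.00164011,  0.00014117]), 'tau': array([-4.11509100e-03, -6.21834254e+01, -2.19400652e+00, -2.50208259e+01,
        1.25544521e-02,  7.93533633e-03,  2.71241163e-08]), 'eef_pos': array([ 203.40865153, -590.5384074 ,  249.20751173]), 'orientation': array([-3.09688382e+00, -5.18571539e-01,  4.15547778e-04]), 'wrist_force': array([-0.28697619,  0.15725847, -0.53576598]), 'ft_torque': array([-0.01888688,  0.02222693, -0.00033131]), 'grasp_force': 0.0, 'opening': 85.3040491537633}
```

View pics/side0.png

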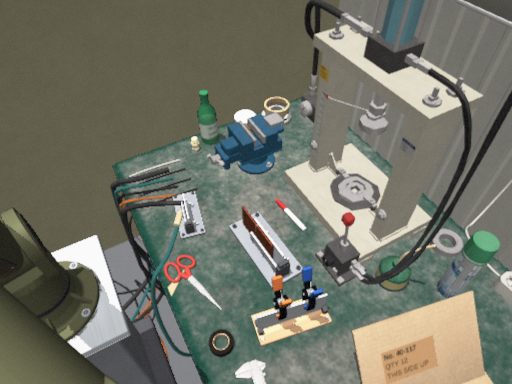

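View pics/top0.png

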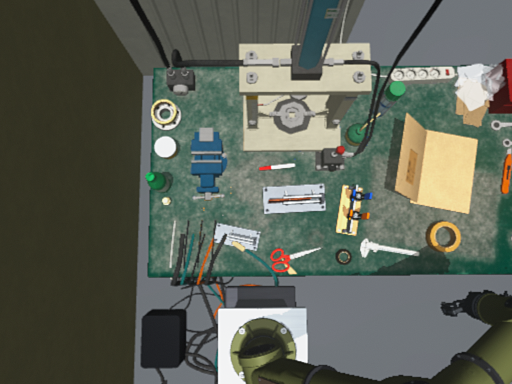

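The side view shows two jig-like objects. The larger one, at side (265,247) / top (295,199), has the brown strip. The smaller one, at side (188,215) / top (238,236), is the decoy because it is smaller and has no strip. The orange clamp is at side (280,292) / top (357,215). The blue clamp is at side (309,283) / top (361,195). I'll confirm in an enlarged crop.

```bash
python3 - <<'E'
import cv2,numpy as np
a=cv2.imread("pics/side0.png")[195:345,215:345];b=cv2.imread("pics/top0.png")[175:245,250:380]
a=cv2.resize(a,None,fx=4,fy=4,interpolation=cv2.INTER_CUBIC)
cv2.imwrite("pics/c_side.png",a)
cv2.imwrite("pics/c_top.png",cv2.resize(b,None,fx=6,fy=6,interpolation=cv2.INTER_CUBIC))
E
```

```text
(no output)
```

View pics/c_side.png

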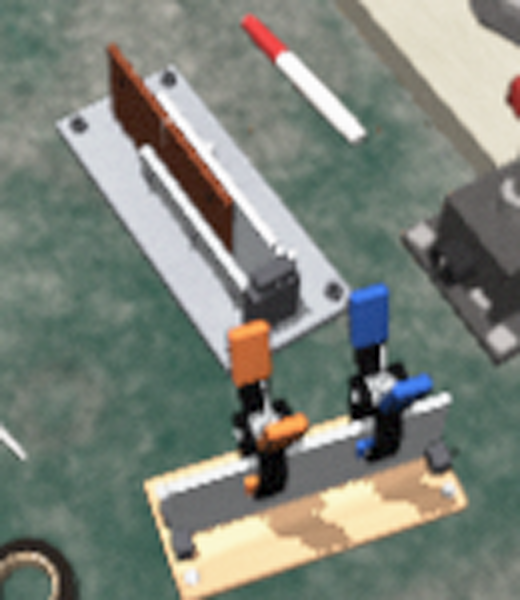

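View pics/c_top.png

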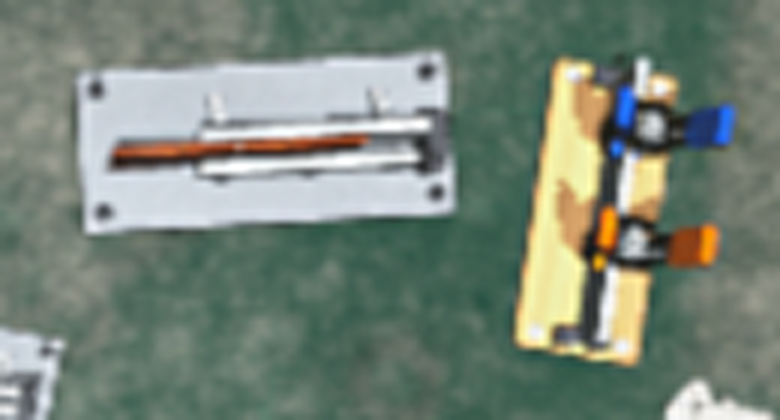

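The crops confirm it. The larger jig (top crop 78–456, 53–234) has the brown strip sticking out at its left end and the dark stop at its right (432,140). The orange clamp is at (655,240) on the rail's near half, and the blue one is at (665,125).

```bash
cat > h.py <<'E'
import numpy as np,pickle
from scipy.optimize import least_squares
D=pickle.load(open("d0.pkl","rb"))
def proj(n,P):
    g=D[n];E=np.array(g["extrinsics"]);c=(np.atleast_2d(P)-E[:3,3])@E[:3,:3];p=c@np.array(g["mtx"]).T
    return p[:,:2]/p[:,2:]
def px(n,q):
    q=np.array(q,float)
    return (q+.5)/4-.5+[215,195] if n=="side" else (q+.5)/6-.5+[250,175]
def ray(n,q,z):
    g=D[n];E=np.array(g["extrinsics"]);d=E[:3,:3]@np.linalg.solve(np.array(g["mtx"]),[*px(n,q),1]);o=E[:3,3]
    return (o+d*(z-o[2])/d[2])[:2]
def T(p,P):
    c,s=np.cos(p[2]),np.sin(p[2]);P=np.array(P,float);return np.c_[P[:,:2]@[[c,s],[-s,c]]+p[:2],P[:,2]]
def fit(obs,x0):
    f=lambda p:np.concatenate([(proj(n,T(p,[m]))[0]-px(n,q)) for n,m,q in obs])
    s=least_squares(f,x0,loss="soft_l1",x_scale=[100,100,1]);return s.x,f(s.x).reshape(-1,2)
def tri(a,b):
    f=lambda X:np.r_[proj("side",X)[0]-px("side",a),proj("top",X)[0]-px("top",b)]
    s=least_squares(f,[600,-150,100.]);return s.x,s.fun
E
python3 - <<'E'
from h import *
np.set_printoptions(precision=2,suppress=True)
# centre of base: jig x from pixels; base may be offset in x -> fit offset via both
obs=[("top",(75,72)),("top",(442,53)),("top",(456,213)),("top",(86,234)),("side",(57,124)),("side",(172,65)),("side",(348,292)),("side",(228,368))]
K=[(-115,50),(115,50),(115,-50),(-115,-50)]
sk=[(-115,-50),(-115,50),(115,50),(115,-50)]
o=[(n,(*k,12),q) for (n,q),k in zip(obs,K+sk)]
p,res=fit(o,[600,-60,-1.57]);print("jigbase",p,res.tolist())
# stop: top corners
for n,q,z in [("top",(416,108),76),("top",(416,168),76),("top",(446,108),76),("top",(200,133),92),("top",(112,150),92),("top",(112,143),92),("top",(113,165),60),("top",(365,141),92),("side",(110,45),92),("side",(232,207),92),("side",(163,118),92),("side",(245,278),76),("side",(296,262),76),("side",(165,92),92),("side",(143,150),42),("top",(240,146),92)]:
    w=ray(n,q,z);c,s=np.cos(p[2]),np.sin(p[2]);d=w-p[:2];print(n,q,z,w,"jig",d@[c,s],d@[-s,c])
K=[(90,38),(90,-38),(-90,-38),(-90,38)]
# rail x axis: choose toward +x world-ish
o=[("top",(*k,10),q) for k,q in zip([(90,38),(90,-38),(-90,-38),(-90,38)],[(555,58),(680,76),(637,366),(515,346)])]
o+=[("side",(*k,10),q) for k,q in zip([(-90,38),(-90,-38),(90,-38)],[(145,484),(188,600),(467,505)])]
p,res=fit(o,[600,-250,0.15]);print("rail",p,res.tolist())
c,s=np.cos(p[2]),np.sin(p[2])
for n,q,z in [("side",(162,490),80),("side",(450,397),80)]:
    w=ray(n,q,z);d=w-p[:2];print(n,w,"rail",d@[c,s],d@[-s,c])
for n,a,b in [("+y handle top",(250,325),(607,230)),("-y handle top",(298,425),(716,245)),("pivot",(262,418),(633,240))]:
    X,f=tri(a,b);d=X[:2]-p[:2];print(n,X,f,"rail",d@[c,s],d@[-s,c])
E
```

```text
jigbase [ 546.46 -122.78   -1.52] [[-0.5720731058763704, 0.17260798142848444], [-0.42399599196755844, -0.005028426379880102], [-0.6635187415973292, -0.08655134628438077], [-0.8595472258920722, -0.1626232784593924], [-0.830669057711134, -0.31640613388208294], [0.07826326412293838, -0.19415907416635036], [2.309602939521085, 1.8196705529786072], [0.2294539896488459, 1.4910541513216913]]
top (416, 108) 76 [ 558.8  -209.54] jig 87.23711154415255 8.285500288645613
top (416, 168) 76 [ 522.85 -208.46] jig 84.48785242652485 -27.573301543174853
top (446, 108) 76 [ 558.64 -227.43] jig 105.10474801478496 7.2993606206304875
top (200, 133) 92 [542.94 -79.38] jig -43.516459184863116 -1.4971881942933642
top (112, 150) 92 [533.32 -27.47] jig -95.82477128928925 -8.688927172113598
top (112, 143) 92 [537.46 -27.52] jig -95.57820496673394 -4.5537718322363325
top (113, 165) 60 [527.96 -29.02] jig -94.52230725937794 -14.117398312420232
top (365, 141) 92 [ 537.36 -176.4 ] jig 53.1364940438633 -11.585148966391746
side (110, 45) 92 [532.54 -25.41] jig -97.91412182121248 -9.36795498109346
side (232, 207) 92 [ 
[... 615 characters left out ...]
2584516, 0.26934502551512196], [-0.15998529976070586, -0.4396063879336509], [-0.22183485450034368, -0.5899269277357462], [-0.28321873220315297, -0.1510233598029913], [-0.68864102982144, 1.3899978147777574], [1.0642364731507428, 0.03595783460554003]]
side [ 415.99 -310.84] rail -89.25805795188003 2.4319766927443673
side [ 587.16 -343.45] rail 84.97508323277995 0.6609954931982867
+y handle top [ 477.72 -295.43  185.86] [-0.33  0.09  0.16 -0.52] rail -31.238102560161177 28.53350495944874
-y handle top [ 469.55 -354.68  187.34] [-0.45  0.11  0.23 -0.73] rail -28.786581919120586 -31.22410645276357
pivot [ 472.88 -321.6   131.23] [ 0.33 -0.08 -0.16  0.51] rail -31.36686216545569 1.9175890684542467
```

Request:
servo_tool:
  increments:
    - [[30, 56, 0, 0, 0, 0.129], [60, 112, 0, 0, 0, 0.258], [90, 168, 0, 0, 0, 0.387], [120, 224, 0, 0, 0, 0.516], [150, 280, 0, 0, 0, 0.645], [180, 336, 0, 0, 0, 0.774], [210, 392, 0, 0, 0, 0.903], [240, 448, 0, 0, 0, 1.032], [270, 504, 0, 0, 0, 1.161], [300, 560, 0, 0, 0, 1.29]]
  claw: 0
  force: 30

```text
time_s: 1.35
eef_pos: [499.2, -38.4, 249.9]
orientation: [2.16, 2.281, -0.001]
wrist_force: [1.1, -0.5, 0.5]
opening: 0.2
grasp_force: 0.0
```

Request:
servo_tool:
  increments:
    - [[16, 29, 0, 0, 0, 0], [31, 58, 0, 0, 0, 0], [31, 58, 0, 0, 0, 0], [31, 58, 0, 0, 0, 0]]

```text
time_s: 1.85
eef_pos: [529.3, 17.4, 249.5]
orientation: [-2.164, -2.277, 0.002]
wrist_force: [-0.8, -0.0, -1.2]
opening: 0.3
grasp_force: 0.0
```

```bash
python3 - <<'E'
from workcell import r
import cv2,numpy as np,pickle
g=r.get_image("wrist");pickle.dump(g,open("w1.pkl","wb"));cv2.imwrite("pics/w1.png",g["img"][:,:,::-1])
s=r.state();print(s["eef_pos"],s["joint_positions"],g["mtx"],np.round(g["extrinsics"],3))
E
```

```text
[529.25561648  16.89931749 249.65345417] [ 0.41189463  0.41996981 -0.71809546  1.74664747  0.30771379  1.09169422
 -0.35738685] [[297.31863964   0.         257.40670569]
 [  0.         297.31863964 194.38120532]
 [  0.           0.           1.        ]] [[ 9.99000e-01  4.90000e-02  1.20000e-02  5.25840e+02]
 [ 5.00000e-02 -9.61000e-01 -2.70000e-01  8.62160e+01]
 [-1.00000e-03  2.71000e-01 -9.63000e-01  3.74243e+02]
 [ 0.00000e+00  0.00000e+00  0.00000e+00  1.00000e+00]]
```

View pics/w1.png

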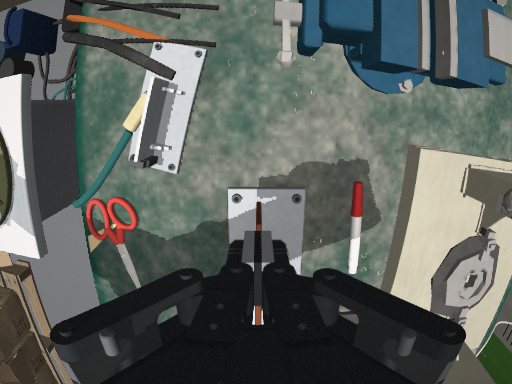

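The wrist view shows the jig base's open-end edge from (229,188) to (305,188), with the strip's end top at (259,203) and running straight down the picture.

```bash
cat >> h.py <<'E'
def wray(g,q,z):
    K=np.array(g["mtx"]);E=np.array(g["extrinsics"]);v=(np.array(q,float)-K[:2,2])/K[0,0];t=np.hypot(*v)
    d=E[:3,:3]@np.r_[v/t*np.sin(t),np.cos(t)];o=E[:3,3];return (o+d*(z-o[2])/d[2])[:2]
E
python3 - <<'E'
from h import *
g=pickle.load(open("w1.pkl","rb"));np.set_printoptions(precision=1,suppress=True)
im=g["img"].astype(int)
for q,z in [((228.5,187.5),12),((305,187.5),12),((257,203),92),((262,203),92),((258.5,233),12)]: print(q,wray(g,q,z))
for y in (198,202,206,215,225,232): print(y,[tuple(int(v) for v in im[y,x]) for x in range(253,266)])
E
```

```text
(228.5, 187.5) [493.6  -8.4]
(305, 187.5) [590.3  -3.4]
(257, 203) [529.5  -2. ]
(262, 203) [534.5  -1.7]
(258.5, 233) [534.6 -68.4]
198 [(221, 224, 226), (219, 221, 224), (218, 221, 223), (216, 219, 221), (215, 218, 220), (215, 218, 221), (211, 213, 217), (151, 153, 156), (149, 152, 154), (159, 161, 164), (216, 219, 222), (216, 219, 222), (215, 218, 221)]
202 [(220, 222, 224), (220, 222, 223), (213, 217, 220), (165, 160, 160), (52, 23, 12), (51, 23, 12), (53, 28, 16), (72, 60, 56), (170, 170, 171), (210, 215, 218), (206, 212, 215), (210, 213, 216), (208, 210, 213)]
206 [(217, 220, 222), (217, 219, 223), (208, 209, 214), (128, 117, 113), (54, 27, 19), (52, 25, 12), (51, 28, 16), (58, 37, 30), (101, 95, 93), (140, 141, 143), (139, 141, 143), (138, 139, 142), (137, 140, 142)]
215 [(138, 140, 141), (135, 137, 139), (131, 132, 134), (65, 49, 43), (50, 26, 17), (48, 26, 17), (48, 27, 16), (49, 28, 17), (83, 73, 70), (137, 139, 142), (137, 140, 141), (136, 139, 141), (137, 139, 142)]
225 [(141, 144, 146), (137, 141, 142), (134, 135, 136), (92, 49, 30), (110, 63, 42), (111, 64, 43), (110, 63, 43), (110, 62, 42), (102, 68, 57), (137, 140, 142), (135, 137, 139), (136, 138, 140), (136, 139, 140)]
232 [(77, 78, 80), (62, 63, 63), (19, 18, 20), (18, 15, 16), (20, 19, 21), (19, 21, 19), (18, 16, 18), (26, 23, 27), (66, 67, 68), (78, 79, 81), (77, 79, 79), (77, 78, 80), (78, 78, 79)]
```

```bash
python3 - <<'E'
from h import *
g=pickle.load(open("w1.pkl","rb"));np.set_printoptions(precision=1,suppress=True)
im=g["img"].astype(int)
print(im[196:232,258,0])
for q,z in [((256,200.5),12),((260,200.5),12),((256,219),92),((261,219),92),((258.5,228),92)]: print(q,wray(g,q,z))
E
```

```text
[152 217 215 215 212 157  51  53  54  50  52  53  52  53  48  48  48  47
  48  48  47  49  50  49  49  44  48  52  78 111 113 112 110 112  94  14]
(256, 200.5) [529.1 -23.7]
(260, 200.5) [534.2 -23.5]
(256, 219) [529.4 -19. ]
(261, 219) [534.4 -18.7]
(258.5, 228) [532.4 -28.7]
```

Request:
servo_tool:
  increments:
    - [[2, 0, -60, 0, 0, 0], [3, 0, -120, 0, 0, 0], [3, 0, -175, 0, 0, 0], [3, 0, -190, 0, 0, 0], [3, -10, -190, 0, 0, 0], [3, -15, -190, 0, 0, 0]]

```text
time_s: 2.65
eef_pos: [534.0, 1.7, 61.9]
orientation: [2.164, 2.274, 0.002]
wrist_force: [-0.4, 0.4, 0.3]
opening: -0.1
grasp_force: 0.0
```

Request:
servo_tool:
  increments:
    - [[-1, -6, 0, 0, 0, 0], [-1, -12, 0, 0, 0, 0], [-1, -17, 0, 0, 0, 0], [-1, -22, 0, 0, 0, 0], [0, -27, 0, 0, 0, 0], [0, -32, 0, 0, 0, 0], [0, -37, 0, 0, 0, 0], [0, -42, 0, 0, 0, 0], [0, -46, 0, 0, 0, 0], [0, -46, 0, 0, 0, 0]]

```text
time_s: 3.9
eef_pos: [532.5, -43.7, 59.9]
orientation: [2.165, 2.276, -0.001]
wrist_force: [0.0, -0.3, 0.2]
opening: 0.1
grasp_force: 0.0
```

Request:
servo_tool:
  increments:
    - [[0, -3, 0, 0, 0, 0], [0, -6, 0, 0, 0, 0], [0, -9, 0, 0, 0, 0], [0, -12, 0, 0, 0, 0], [0, -12, 0, 0, 0, 0]]

```text
time_s: 4.53
eef_pos: [533.3, -51.0, 60.5]
orientation: [-2.159, -2.28, -0.008]
wrist_force: [-0.9, 12.4, 1.1]
opening: -0.1
grasp_force: 0.0
```

```bash
python3 - <<'E'
from workcell import r
import cv2,numpy as np,pickle
d={}
for n in("side","top"): d[n]=r.get_image(n)
pickle.dump(d,open("d1.pkl","wb"));s=r.state();print(s["eef_pos"],s["wrist_force"],s["time_s"])
a=d["side"]["img"][195:345,215:345,::-1];b=d["top"]["img"][175:245,250:380,::-1]
a=cv2.resize(a,None,fx=3,fy=3,interpolation=2);b=cv2.resize(b,None,fx=3,fy=3,interpolation=2)
o=np.zeros((450,780,3),np.uint8);o[:,:390]=a;o[:210,390:]=b;cv2.imwrite("pics/p1.png",o)
E
```

```text
[533.2827415  -50.97711533  60.44127701] [ 0.20512848 10.37403511  2.00846   ] 4.625
```

View pics/p1.png

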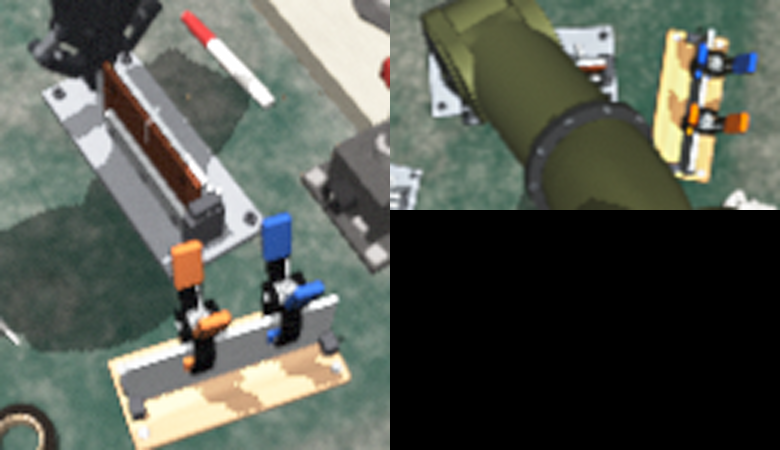

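The strip is home: the contact force jumped to 12 N, and the side crop shows its end against the stop at (195,195).

Request:
servo_tool:
  increments:
    - [[0, 25, 5, 0, 0, 0], [0, 40, 60, 0, 0, 0], [0, 40, 120, 0, 0, 0], [0, 40, 180, 0, 0, 0], [-5, 0, 200, 0, 0, -0.18], [-15, -50, 200, 0, 0, -0.36], [-25, -100, 200, 0, 0, -0.54], [-35, -150, 200, 0, 0, -0.72], [-45, -200, 200, 0, 0, -0.9], [-52, -240, 200, 0, 0, -1.08]]
  claw: 1

```text
time_s: 5.88
eef_pos: [479.4, -297.6, 260.0]
orientation: [3.03, 0.829, -0.001]
wrist_force: [0.1, -0.0, -0.0]
opening: 85.6
grasp_force: 0.0
```

Request:
servo_tool:
  increments:
    - [[-2, -8, 0, 0, 0, -0.18], [-4, -16, 0, 0, 0, -0.36], [-6, -24, 0, 0, 0, -0.54], [-8, -32, 0, 0, 0, -0.72], [-8, -32, 0, 0, 0, -0.723], [-8, -32, 0, 0, 0, -0.723]]

```text
time_s: 6.62
eef_pos: [472.7, -326.6, 259.9]
orientation: [-3.129, 0.278, 0.0]
wrist_force: [-0.9, -0.5, -0.0]
opening: 85.3
grasp_force: 0.0
```

```bash
python3 - <<'E'
from workcell import r
import cv2,numpy as np,pickle
d={}
for n in("side","top","wrist"): d[n]=r.get_image(n)
pickle.dump(d,open("d2.pkl","wb"));s=r.state();print(s["eef_pos"],s["orientation"],s["joint_positions"],s["time_s"],s["opening"])
w=d["wrist"]["img"][:,:,::-1]
a=d["side"]["img"][195:345,215:345,::-1]
a=cv2.resize(a,None,fx=2,fy=2,interpolation=2)
o=np.zeros((384,780,3),np.uint8);o[:,:512]=w;o[:300,515:775]=a;cv2.imwrite("pics/p2.png",o)
E
```

```text
[ 472.80544258 -326.62008606  260.01303889] [-3.12881052e+00  2.80397442e-01 -1.36677657e-04] [ 0.71216115  0.42047305 -0.22628258  1.62115046  0.10205478  1.11160343
 -1.28991179] 6.775 85.2396306315394
```

View pics/p2.png

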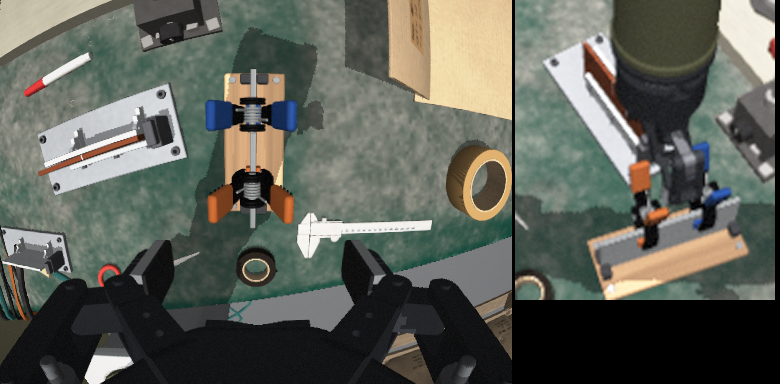

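```bash
python3 - <<'E'
from h import *
d=pickle.load(open("d2.pkl","rb"));g=d["wrist"];np.set_printoptions(precision=1,suppress=True)
import cv2
w=g["img"][:,:,::-1]
a=cv2.resize(w[100:205,30:190],None,fx=4,fy=4,interpolation=2)[:,:500*2];b=cv2.resize(w[150:235,200:305],None,fx=3,fy=3,interpolation=2)
o=np.zeros((420+260,640,3),np.uint8);o[:420,:640]=a;o[423:423+255,:315]=b;cv2.imwrite("pics/p3.png",o[:,:][:600+80] if 0 else cv2.resize(o,None,fx=.88,fy=.88))
hsv=cv2.cvtColor(np.ascontiguousarray(w),cv2.COLOR_BGR2HSV);m=((hsv[...,0]>4)&(hsv[...,0]<18)&(hsv[...,1]>200)&(hsv[...,2]>90)).astype(np.uint8)
n,l,st,c=cv2.connectedComponentsWithStats(m)
for i in range(1,n):
    if st[i,4]>25: print(st[i],c[i])
for q,z in [((207.5,222),178),((297,222),178),((253,189),125),((229,200),165),((277,200),165)]: print(q,wray(g,q,z))
E
```

```text
(207.5, 222) [ 468.5 -287.3]
(297, 222) [ 456.6 -353.4]
(253, 189) [ 474.  -322.3]
(229, 200) [ 478.9 -304.9]
(277, 200) [ 472.3 -341.5]
```

View pics/p3.png

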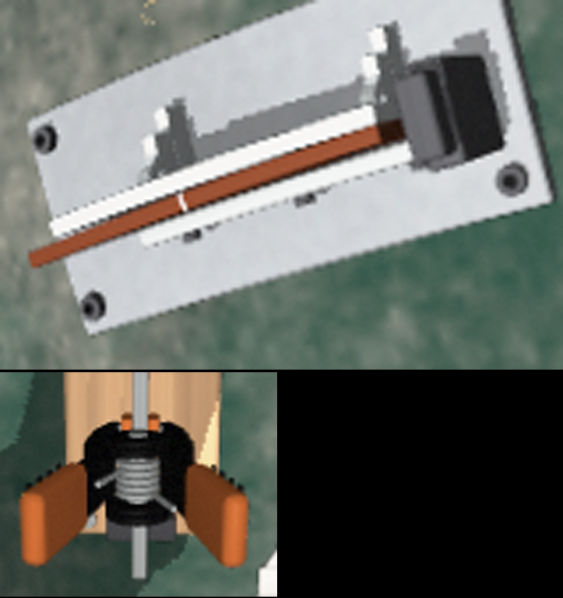

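```bash
python3 - <<'E'
from h import *
g=pickle.load(open("d2.pkl","rb"))["wrist"];np.set_printoptions(precision=1,suppress=True)
for q,z in [((208.3,208.6),187),((293.5,208.6),187),((252.3,190.8),125)]: print(wray(g,q,z))
V=lambda x,y:(x/3.52+30,y/3.52+100)
print("strip L,mid,R; plate L far corner, R; guide L outer, R")
for q,z in [((33,258),92),((183,202),92),((400,128),92),((51,222),92),((372,108),92),((145,242),42),((412,158),42)]: print(q,wray(g,V(*q),z))
E
```

```text
[ 481.4 -292.4]
[ 470.8 -351.7]
[ 472.5 -321.3]
strip L,mid,R; plate L far corner, R; guide L outer, R
(33, 258) [533.3 -64.2]
(183, 202) [ 536.6 -137.2]
(400, 128) [ 541.1 -219.2]
(51, 222) [543.3 -77.6]
(372, 108) [ 549.  -211.7]
(145, 242) [525.3 -79.7]
(412, 158) [ 530.1 -200.7]
```

Request:
servo_tool:
  increments:
    - [[1, 4, -40, 0, 0, 0], [1, 4, -70, 0, 0, 0], [1, 4, -94, 0, 0, 0], [1, 4, -94, 0, 0, 0]]

```text
time_s: 7.28
eef_pos: [472.8, -322.3, 164.5]
orientation: [-3.127, 0.282, 0.005]
wrist_force: [-1.0, 0.5, 0.9]
opening: 85.5
grasp_force: 0.0
```

Request:
servo_tool:
  increments:
    - [[0, 0, 0, 0, 0, 0], [0, 0, 0, 0, 0, 0], [0, 0, 0, 0, 0, 0], [0, 0, 0, 0, 0, 0], [0, 0, 0, 0, 0, 0], [0, 0, 0, 0, 0, 0], [0, 0, 0, 0, 0, 0], [0, 0, 0, 0, 0, 0]]
  claw: 0
  force: 35

```text
time_s: 8.28
eef_pos: [473.7, -323.0, 165.9]
orientation: [-3.129, 0.284, -0.0]
wrist_force: [0.2, -0.6, -1.5]
opening: 33.1
grasp_force: 40.4
```

Request:
servo_tool:
  increments:
    - [[0, 0, 10, 0, 0, 0], [0, 0, 25, 0, 0, 0], [0, 0, 45, 0, 0, 0], [0, 0, 70, 0, 0, 0], [0, 0, 95, 0, 0, 0], [0, 0, 110, 0, 0, 0], [0, 0, 110, 0, 0, 0], [0, 0, 110, 0, 0, 0], [0, 0, 110, 0, 0, 0]]

```text
time_s: 9.4
eef_pos: [473.3, -322.8, 275.0]
orientation: [-3.128, 0.284, 0.002]
wrist_force: [-0.0, 0.2, -1.2]
opening: 32.9
grasp_force: 40.4
```

```bash
python3 - <<'E'
from workcell import r
import cv2,numpy as np,pickle
d={}
for n in("side","wrist"): d[n]=r.get_image(n)
pickle.dump(d,open("d3.pkl","wb"));s=r.state();print(s["eef_pos"],s["orientation"],s["wrist_force"],s["time_s"],s["opening"],s["grasp_force"])
a=cv2.resize(d["side"]["img"][150:330,200:360,::-1],None,fx=1.6,fy=1.6,interpolation=2)
o=np.zeros((384,780,3),np.uint8);o[:,:512]=d["wrist"]["img"][:,:,::-1];o[:288,515:771]=a;cv2.imwrite("pics/p4.png",o)
E
```

```text
[ 473.45321304 -322.83498733  275.21232734] [-3.12799193e+00  2.84163951e-01  1.92918474e-03] [-0.58477207 -0.42860704 -1.33162391] 9.5 32.965524492440736 40.42854845523834
```

View pics/p4.png

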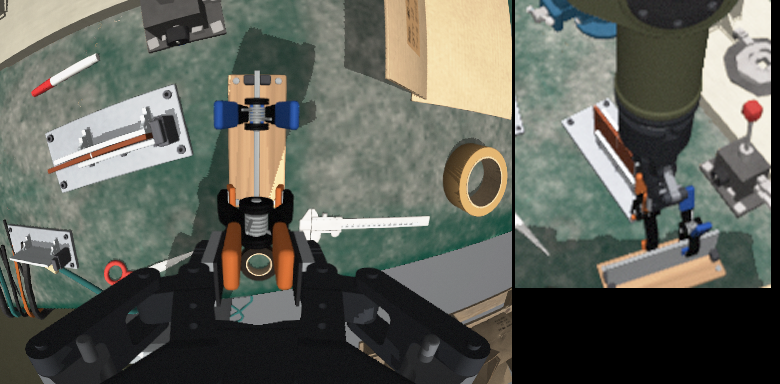

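The orange clamp is held open and clear of the rail, with its pivot at about (257,220). The blue clamp is still parked and the strip is still home.

Request:
servo_tool:
  increments:
    - [[0, 25, 0, 0, 0, 0], [0, 65, 0, 0, 0, 0.15], [5, 100, 0, 0, 0, 0.32], [17, 120, 0, 0, 0, 0.5], [30, 140, 0, 0, 0, 0.68], [42, 155, 0, 0, 0, 0.86], [54, 168, 0, 0, 0, 1.04], [62, 177, 0, 0, 0, 1.22], [67, 184, 0, 0, 0, 1.4], [67, 184, 0, 0, 0, 1.58]]

```text
time_s: 10.75
eef_pos: [541.0, -138.1, 275.6]
orientation: [-2.396, -2.031, -0.0]
wrist_force: [-0.3, 0.1, -0.4]
opening: 32.5
grasp_force: 40.5
```

Request:
servo_tool:
  increments:
    - [[0, 0, 0, 0, 0, 0.15], [0, 0, 0, 0, 0, 0.22], [0, 0, 0, 0, 0, 0.22], [0, 0, 0, 0, 0, 0.22]]

```text
time_s: 11.25
eef_pos: [540.6, -139.1, 275.8]
orientation: [-2.169, -2.272, 0.0]
wrist_force: [-1.1, 0.2, -1.8]
opening: 32.6
grasp_force: 40.5
```

```bash
python3 - <<'E'
from workcell import r
import cv2,numpy as np,pickle
d={}
for n in("side","wrist"): d[n]=r.get_image(n)
pickle.dump(d,open("d4.pkl","wb"));s=r.state();print(s["eef_pos"],s["orientation"],s["joint_positions"],s["wrist_force"],s["time_s"],s["opening"])
a=cv2.resize(d["wrist"]["img"][100:300,150:360,::-1],None,fx=3,fy=3,interpolation=2)
cv2.imwrite("pics/p5.png",a)
E
```

```text
[ 540.69681793 -138.95700219  275.93108428] [-2.16864989e+00 -2.27290430e+00  1.32729171e-04] [ 0.67132521  0.44046359 -0.70617158  1.63293517  0.30375232  1.1811758
 -0.05738626] [ 1.0657103  -0.34424382 -1.18620536] 11.35 32.92081520324888
```

View pics/p5.png

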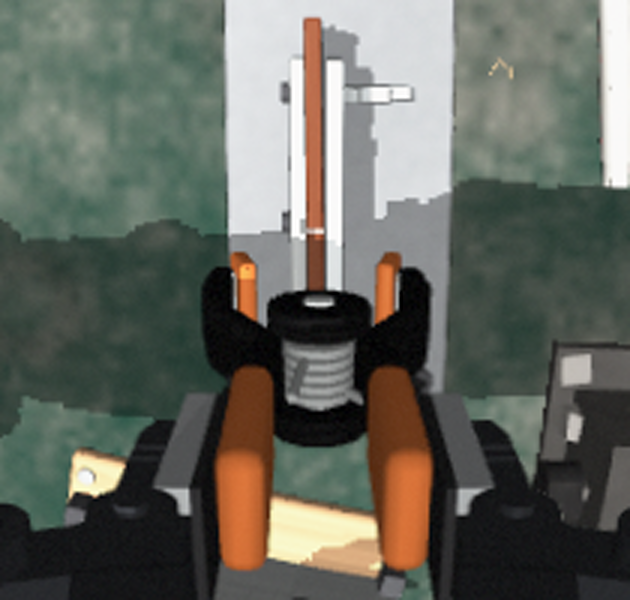

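```bash
python3 - <<'E'
from h import *
g=pickle.load(open("d4.pkl","rb"))["wrist"];np.set_printoptions(precision=1,suppress=True)
V=lambda x,y:((x+.5)/3-.5+150,(y+.5)/3-.5+100)
for n,q,z in [("padL",(256,262),177),("padR",(377,262),177),("padLtop",(244,255),185),("stripL",(305,230),92),("stripR",(325,230),92),("plateR",(343,228),92),("line",(314,232),92),("guideL",(290,80),42),("plateR end",(343,60),92),("pivot",(320,366),234),("strip end",(313,18),92)]: print(n,wray(g,V(*q),z))
E
```

```text
padL [ 522.6 -127.8]
padR [ 553.9 -126.3]
padLtop [ 520. -124.]
stripL [ 534.  -137.2]
stripR [ 541.  -136.8]
plateR [ 547.4 -135.8]
line [ 537.2 -137.7]
guideL [524.8 -86.8]
plateR end [544.4 -76.8]
pivot [ 539.7 -133.9]
strip end [533.5 -62.7]
```

The pads straddle the joint: pad gap x 523–554, strip and plate x 534–547. I'll shift +1.5 mm and lower.

Request:
servo_tool:
  increments:
    - [[1.5, 1, -15, 0, 0, 0], [1.5, 1, -35, 0, 0, 0], [1.5, 1, -50, 0, 0, 0], [1.5, 1, -60, 0, 0, 0], [1.5, 1, -70, 0, 0, 0], [1.5, 1, -80, 0, 0, 0], [1.5, 1, -80, 0, 0, 0]]

```text
time_s: 12.22
eef_pos: [541.9, -138.0, 195.3]
orientation: [-2.167, -2.273, 0.001]
wrist_force: [-0.2, 0.7, -0.9]
opening: 32.9
grasp_force: 40.4
```

Request:
servo_tool:
  increments:
    - [[0, 0, -8, 0, 0, 0], [0, 0, -16, 0, 0, 0], [0, 0, -22, 0, 0, 0], [0, 0, -26, 0, 0, 0], [0, 0, -26, 0, 0, 0], [0, 0, -26, 0, 0, 0]]

```text
time_s: 12.98
eef_pos: [542.4, -137.9, 170.2]
orientation: [2.167, 2.274, 0.0]
wrist_force: [0.6, 0.6, -1.6]
opening: 33.1
grasp_force: 40.4
```

```bash
python3 - <<'E'
from workcell import r
import cv2,numpy as np,pickle
d={}
for n in("side","wrist"): d[n]=r.get_image(n)
pickle.dump(d,open("d5.pkl","wb"));s=r.state();print(s["eef_pos"],s["orientation"],s["wrist_force"],s["time_s"],s["opening"],s["grasp_force"])
a=cv2.resize(d["wrist"]["img"][100:300,160:355,::-1],None,fx=2.4,fy=2.4,interpolation=2)
b=cv2.resize(d["side"]["img"][190:300,225:305,::-1],None,fx=4,fy=4,interpolation=2)
o=np.zeros((480,795,3),np.uint8);o[:,:468]=a;o[:440,472:792]=b
cv2.imwrite("pics/p6.png",o)
E
```

```text
[ 542.35457473 -137.98405659  170.22855987] [2.16731294e+00 2.27379100e+00 3.41564789e-04] [ 0.46931888 -0.24273766 -1.53859803] 13.075 32.79656443391452 40.430946350097656
```

View pics/p6.png

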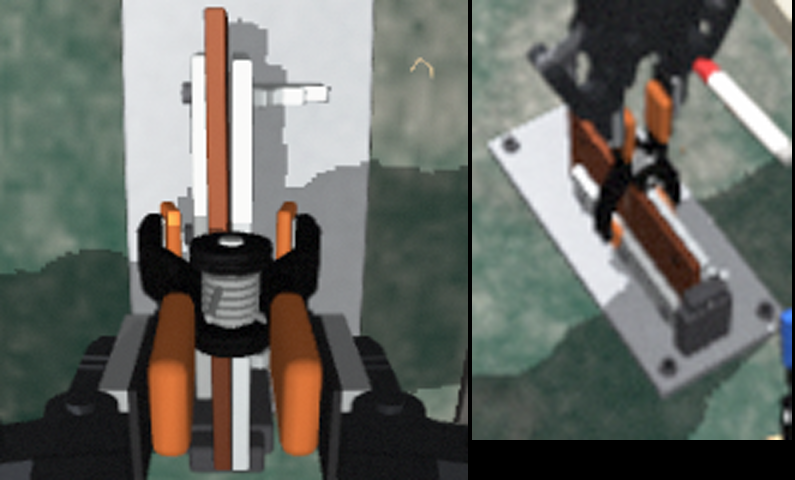

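The jaws stand on either side of the joint with even gaps (about 24 px each: left pad 182, strip 206, plate 253, right pad 277). I'll check the pad depth numerically.

```bash
python3 - <<'E'
from h import *
for z in (60,71,80,90): print(z,(proj("side",[523,-138,z])[0]-[225,190])*4+[472,0])
g=pickle.load(open("d5.pkl","rb"))["wrist"]
V=lambda x,y:((x+.5)/2.4-.5+160,(y+.5)/2.4-.5+100)
for z in (70,79,88): print(z,wray(g,V(182,212),z),wray(g,V(277,212),z))
E
```

```text
60 [609.30169854 217.40907936]
71 [609.17425817 208.01953026]
80 [609.06838437 200.2189625 ]
90 [608.94901388 191.42398613]
70 [ 524.69057934 -127.92235117] [ 555.6265635 -126.4566958]
79 [ 525.26095214 -125.57199946] [ 554.95913083 -124.16498765]
88 [ 525.83132493 -123.22164775] [ 554.29169815 -121.8732795 ]
```

```bash
python3 -c "
from workcell import r
print(r.close_job())"
```

```text
the job is handed in; nothing more can be done
None
```

The strip is home against the end stop, and the orange clamp is held wide open astride strip and plate at the centre line. The last images show its jaws well down with even gaps, the wrist felt no contact, and the job is handed in; no pass/fail verdict came back.

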